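# Set the sprung stop of the marking jig and push the block up to it

### The job

On the marking jig, push the sprung slide's thumb plate in as far as it goes, then let it go so that it springs back only half way and rests on its stop pin. Then push the brown wooden block along the channel until its end rests against the slide's stop plate, and leave it there. Only push: do not pick up the block, and leave the other things on the bench alone.

Things in the scene. Friction and masses are not known exactly. Their poses are not given: they have to be found in the camera images.
- jig: Fixed wooden marking jig lying across the bench, bed 94 (x) x 350 (y) x 12 mm, turned up to 0.18 rad. Origin: centre of its underside, on the bench top. Local y runs along it from the thumb-plate end (-y, to the robot's right) to the open channel end (+y, left). A dark steel bridge (64 x 30 mm, top 44 mm above the bench, centre at local y -82 mm) spans the slide's bar and carries the stop pin.
- channel (a point): Middle of the bed's channel, on the bed, 12 mm above the bench (local y +55 mm of the jig), axes as the jig's. Two wooden fences form the channel: inner faces at x +-34 mm, 12 mm thick, tops 24 mm above the bench, from 120 mm before to 120 mm beyond this point in y. The +y end is open.
- slide (a joint): Travel (m) of the aluminium slide along the jig's +y: 0 out (its spring parks it there), 0.056 fully in. Needs 3 N at 0 to 7 N fully in, plus about 1 N where its ramp lifts the pin, and damping of 15 N per m/s. Pushed past 0.034, the pin drops behind a shoulder on its bar; let go, it springs back and the pin holds it at 0.030 (middle): no farther to -y, but still free to +y.
- thumb_face (a point): Centre of the outer (-y) face of the slide's thumb plate, the face to push; about 40 mm above the bench; axes as the jig's; moves with the slide (at travel 0 at local y -173 mm of the jig). The plate is 46 mm wide (x), 10 mm thick (y) and stands 13 to 65 mm above the bench. The space beyond it on the -y side is free.
- stop_face (a point): Centre of the +y face of the slide's stop plate, which the block shall rest against; 34 mm above the bench; axes as the jig's; moves with the slide (at local y -50 mm at travel 0, -20 mm at the middle, +6 mm fully in). The plate is 64 mm wide (x), 12 mm thick and stands 13 to 55 mm above the bench.
- pin_top (a point): Top of the stop pin's brass knob (17 mm across) on the bridge, 59 mm above the bench when down. It rises 9 mm while the slide's ramp passes and drops again as the pin falls behind the shoulder. Needs no handling.
- block_mid (a point): Centre (half-way up, 33 mm above the bench) of the loose brown hardwood block, 62 (x) x 100 (y) x 42 mm high, about 0.15 kg, lying on the bed in the channel with 3 mm of play to each fence, clear of the slide's full travel. Its ends lie 50 mm either side of this point in y. Push it towards -y on its outer (+y) end, above the 24 mm fences.
- tape: Bystander: roll of black tape, 62 x 59 x 19 mm, behind the jig; origin under its centre. Leave alone.
- rough: Bystander: piece of rough stone, 32 x 44 x 23 mm, behind the jig; origin under its centre. Leave alone.
- jar_a: Bystander: jar with black lid, 55 mm across, 68 mm high, behind the jig; origin under its centre. Leave alone.
- jar_b: Bystander: jar with white lid, 55 mm across, 68 mm high, left of the jig; origin under its centre. Leave alone.
- dropper: Bystander: dropper bottle, 33 mm across, 102 mm high, left of the jig; origin under its centre. Leave alone.
- slab: Bystander: flat agate slab, 57 x 80 x 8 mm, right of the jig; origin under its centre. Leave alone.
- pen: Bystander: marker pen, 135 mm long, 17 mm thick, far left; origin under its centre. Leave alone.
- block: The same wooden block; origin at the centre of its underside, axes parallel to the jig's at the start.
There are look-alikes about, which are no part of the job. Leave any green or orange look-alike of the block alone.

How it is judged (in metres and radians):
On the way, in this order (a step that is already met when the one before it is completed fails the run):
1. the slide is pushed fully in (value of joint slide above 0.049 m), for 0.05 s.
2. the slide is let go and rests on the stop pin at the middle, block not yet against it (value of joint slide between 0.026 and 0.034 m and contact force between the fingers and slide below 0.3 N and y of block_mid in the frame of stop_face above 0.058 m), for 0.3 s.
3. the block is pushed up to the stop plate (value of joint slide between 0.026 and 0.034 m and y of block_mid in the frame of stop_face below 0.054 m), for 0.1 s.
At the end, for the whole second after the job is handed in: The slide rests at its middle position (26 to 34 mm of travel) on the stop pin; the block lies flat in the channel with its end within 4 mm of the stop plate; both at rest (all of step 3 and y of block_mid in the frame of stop_face above 0.045 m and z of block_mid in the frame of jig between 0.029 and 0.037 m and angle between block's own z axis and vertical below 0.06 rad and linear speed of block below 0.01 m/s and velocity of joint slide between -0.01 and 0.01 m/s); the robot touches nothing.
It fails at once if the block is lifted (more than 12 mm) or tipped (z of block_mid in the frame of jig above 0.045 m or angle between block's own z axis and vertical above 0.3 rad).
It fails at once if a bystander is moved more than 15 mm (distance of any of tape, rough, jar_a, jar_b, dropper, slab, pen from where it was at the start of the episode above 0.015 m).
It also fails if it takes over 48 s, if anything falls off the work surface, if the arm or the gripper's body presses on something with over 40 N, if the wrist force passes 120 N, or if a joint passes its speed limit or range.

### The arm

A 6-joint arm with a two-finger parallel gripper is mounted at the origin on a cart in front of the work surface, level with it; the furniture and walls round the work are solid. World frame = base frame: x ahead of the robot, y to its left, z up, the work surface at z = 0. Lengths are in mm, angles in rad, forces in N, time in s.
With the tool pointing down it reaches from about 200 to 875 mm from the base axis. Payload 3.4 kg.
Tool frame: the origin (TCP) lies at the very end of the fingers, on their centre line; the grasp point (between the pads) lies 19 mm behind it (grip_point_offset is the distance from the TCP to the grasp point, in mm); z points along the fingers, y is the line along which they close (so a half turn about z gives the same grasp; the last joint's range is limited). The gripper opens to 94 mm and grips with 3 to 60 N. Pads are 16 mm wide; open, the fingers measure 119 mm over their backs; the gripper's body (75 mm by 177 mm) begins 78 mm behind the grasp point.
Start: joints at [1.103, 0.276, 1.505, -0, 1.361, -0.121], TCP at [195.456, 540.798, 205.493] pointing down, gripper open.
Joint ranges: [-2.89, 2.89], [-0.75, 2.08], [0.22, 2.7], [-1.18, 4.32], [0.11, 2.71], [-2.7, 2.7]. Speed limits (rad/s): [2.57, 2.57, 3.14, 3.14, 3.14, 3.14].

### API

Orientations are given as a unit quaternion [x, y, z, w].
In Python, from rig import get_obs, get_image, close_job, grip_point_offset gives the robot as it stands.
- The arm moves only by the tool play_rows, never from a script. Its arguments are lists of equal length, an entry for each row: "grip": the finger opening in mm, from 0 to 94; "offset": the shift along the tool's x, y, z in mm, a list of three; "turn": the turn about the tool's z in rad. In form: {"grip": [grip, ...], "offset": [[tx, ty, tz], ...], "turn": [turn, ...]}. A call has exactly 5 rows; each row is the pose to reach, as a shift and turn from the pose commanded when the call began, along the tool's axes at that moment; what a row does not reach only later rows make up. A row lasts 1/12 s, in which the tool goes at most 41.7 mm and 7.16 degrees, less where a joint would pass 70% of its speed; a pose out of reach is approached as far as the arm can. A call with a gripper value outside its range is refused whole. The fingers move at their own pace and stop on an object; the grip force is fixed at half the most. Time passes only in rows, so rows that repeat a pose let the fingers close, or fill a call up. It gives the time, the measured TCP pose, the force, the opening and the grip force at its end, in the units of the state.
- get_obs(): the state, without advancing time (a new reading comes with each control period).
- get_image(name): name is "scene" or "top" or "wrist"; returns a dict with "frame" (480x640x3 uint8, red, green, blue), "z_map" (480x640 float32, mm along the optical axis (not along the pixel's ray), 0 where there is no reading), "K" (3x3 intrinsics, pixels), "view" (4x4, takes a point from world to camera coordinates). Camera axes: x right, y up, looking along -z (the intrinsics and any distortion apply to the point x, -y, -z); pixel columns grow to the right and rows downward; lengths in mm; the calibration is good to about 2 mm. The wrist camera is an equidistant fisheye: a pixel r from the principal point sees the ray r / f radians off the axis. A picture is of the moment at which its call begins.
- close_job(): hands the job in; it is judged then, once.
The state is a dict: "t": time; "joint_positions": joint angles; "dq": joint speeds; "joint_torque": joint torques, N m; "eef_pos": TCP position; "ee_rot": TCP orientation; "force": force on the tool from outside, world axes, zero at the start; "torque": the same for the moment, N m; "gripper_width": finger opening in mm; "grip_force": force on a finger pad.
Only numpy, scipy, OpenCV 4.12 (cv2) and the standard library are available. Lean on these libraries where they do the work, as an engineer would, in place of code of your own. Each camera call takes 0.05 s, during which the arm holds its last target. There are 200 camera calls.

## Working session

There is one attempt and no reset: what is moved stays moved. The work goes in short steps, Python scripts to look and compute and a tool call to move; the robot and the scene stay as the last step left them, time stands still between calls to the robot, and variables do not carry over. Pictures are saved under pics/ and viewed, at most 10 in all, crops included, and the job is handed in when it is done.

Besides the shell and the picture viewer there is one more tool, called after ">>>" by a JSON object that holds its "name" and its "arguments", one argument or row to a line. play_rows: Moves the arm, as the interface text tells. Its arguments: {"type":"object","properties":{"grip":{"type":"array"},"offset":{"type":"array"},"turn":{"type":"array"}},"required":["grip","offset","turn"]}

```bash
mkdir -p pics; cat > h.py <<'E'
import numpy as np, cv2
from rig import get_obs, get_image
def ray_plane(im,u,v,z):
    K,V=np.array(im["K"]),np.array(im["view"]); R,t=V[:3,:3],V[:3,3]
    d=np.array([(u-K[0,2])/K[0,0],-(v-K[1,2])/K[1,1],-1.]); c=-R.T@t; w=R.T@d
    return c+w*(z-c[2])/w[2]
def depth_pts(im):
    K,V=np.array(im["K"]),np.array(im["view"]); Z=im["z_map"]; v,u=np.indices(Z.shape)
    P=np.stack([(u-K[0,2])/K[0,0]*Z,-(v-K[1,2])/K[1,1]*Z,-Z],-1)
    return (P-V[:3,3])@V[:3,:3]
E
python3 - <<'E'
from h import *
import pickle
o=get_obs(); print(o["ee_rot"],o["eef_pos"],o["force"],o["t"])
for n in("top","scene"):
    im=get_image(n); cv2.imwrite(f"pics/{n}0.png",im["frame"][...,::-1]); pickle.dump(im,open(n+".pkl","wb"))
E
```

```text
[ 1.72548950e-01  9.85000519e-01 -8.76094148e-04 -2.64645295e-04] [195.17875723 540.25300189 204.60797935] [ 0.16859335  0.01685296 -0.23209858] 0.0
```

View pics/top0.png

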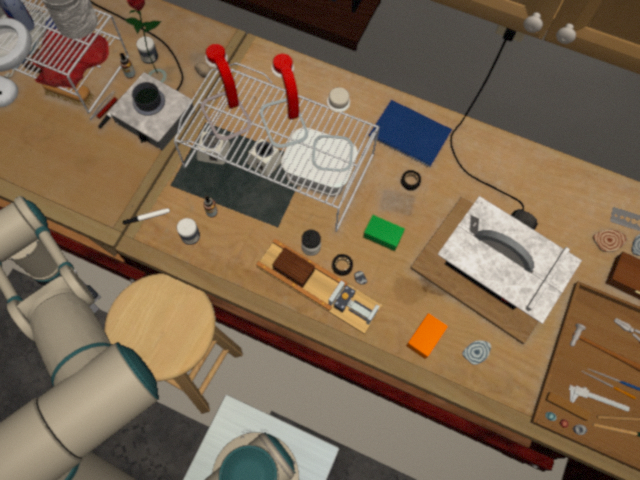

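View pics/scene0.png

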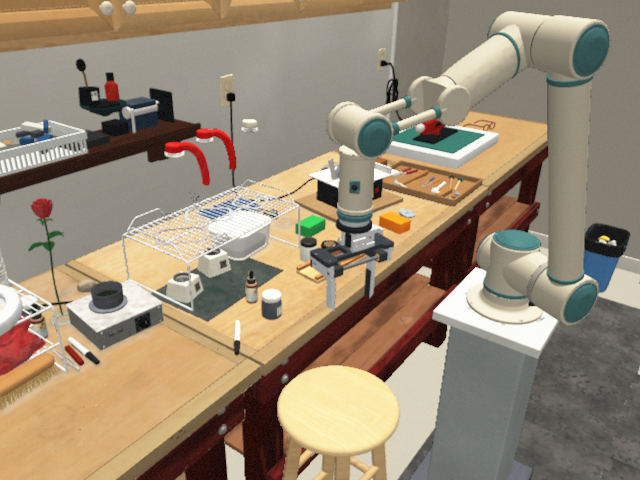

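The top view shows the jig from pixel (262,250) to (380,322). The candidates for the block are the brown one on the jig's bed at (293,266), green (384,232), orange (427,335) and a brown box at (628,272) on the far right. The one at (293,266) fits, because it is brown and lies in the jig's channel. Next I'll measure it and confirm with an enlarged crop.

```bash
python3 - <<'E'
from h import *
import pickle
im=pickle.load(open("top.pkl","rb")); F=im["frame"]
cv2.imwrite("pics/crop0.png",cv2.resize(F[225:345,240:400,::-1],None,fx=5,fy=5,interpolation=cv2.INTER_CUBIC))
P=depth_pts(im); sub=np.zeros(F.shape[:2],bool); sub[235:335,250:392]=1
hsv=cv2.cvtColor(F,cv2.COLOR_RGB2HSV); print("hsv block",hsv[266,293],"bed",hsv[252,272])
m=sub&(P[...,2]>47)&(P[...,2]<60)
n,l,s,c=cv2.connectedComponentsWithStats(m.astype(np.uint8))
for i in range(1,n):
    if s[i,4]>8:
        q=P[l==i]; r=cv2.minAreaRect(q[:,:2].astype(np.float32)); print("z~53",c[i].round(),s[i,4],q.mean(0).round(1),[np.round(x,2) for x in r])
for a,b in((60,75),(8,16),(20,28),(40,48)):
    m=(sub&(P[...,2]>a)&(P[...,2]<b)).astype(np.uint8)
    n,l,s,c=cv2.connectedComponentsWithStats(m)
    for i in range(1,n):
        if s[i,4]>15:
            q=P[l==i]; r=cv2.minAreaRect(q[:,:2].astype(np.float32)); print(a,c[i].round(),s[i,4],q.mean(0).round(1),[np.round(x,2) for x in r])
q=P[sub&(P[...,2]>8)&(P[...,2]<70)]; print("all",cv2.minAreaRect(q[:,:2].astype(np.float32)))
E
```

```text
hsv block [ 11 184  94] bed [ 18 135 204]
z~53 [306. 248.] 20 [583.3 130.4  52.4] [array([582.59, 130.46]), array([29.65,  8.44]), np.float64(85.98)]
z~53 [293. 265.] 751 [520.8 141.2  53.9] [array([521.79, 142.15]), array([101.11,  64.06]), np.float64(80.98)]
z~53 [335. 292.] 97 [500.3   7.1  54.3] [array([502.75,   6.76]), array([12.83, 62.81]), np.float64(81.05)]
z~53 [352. 292.] 10 [519.7 -32.8  49.1] [array([519.3 , -32.62]), array([ 8.45, 16.09]), np.float64(83.58)]
z~53 [342. 297.] 16 [495.2 -14.7  54.1] [array([496.4 , -15.71]), array([16.78, 12.47]), np.float64(83.46)]
60 [310. 241.] 215 [600.9 126.1  68. ] [array([600.64, 125.49]), array([38.5 , 51.72]), np.float64(23.89)]
60 [345. 296.] 17 [498.9 -19.7  62.4] [array([499.41, -19.07]), array([13.87, 13.06]), np.float64(26.34)]
60 [373. 312.] 68 [ 486.6 -103.7   65. ] [array([ 487.28, -103.89]), array([10.2, 48.4]), np.float64(81.39)]
8 [370. 239.] 23 [694.1 -14.8  12.2] [array([694.06, -16.01]), array([ 6.32, 43.72]), np.float64(1.41)]
8 [270. 255.] 194 [535.  217.3  12.4] [array([534.92, 212.36]), array([50.08, 69.44]), np
[... 1223 characters left out ...]
ray([577.96, -35.26]), array([36.77, 20.18]), np.float64(48.55)]
20 [303. 291.] 232 [475.5  89.7  23.9] [array([476.01,  86.67]), array([169.21,  19.68]), np.float64(82.26)]
20 [359. 310.] 135 [490.9 -67.9  23.4] [array([491.31, -63.76]), array([64.51, 34.58]), np.float64(80.57)]
40 [384. 238.] 86 [702.  -52.3  43.3] [array([694.71, -45.58]), array([29.79, 55.2 ]), np.float64(21.96)]
40 [316. 248.] 17 [597.2 107.   44.7] [array([598.78, 106.33]), array([ 6.62, 29.  ]), np.float64(61.63)]
40 [343. 298.] 162 [497.3 -18.1  44.1] [array([499.11, -18.71]), array([30.4 , 64.84]), np.float64(80.66)]
all ((519.845947265625, 58.02839660644531), (281.28759765625, 389.7419738769531), 23.25775146484375)
```

View pics/crop0.png

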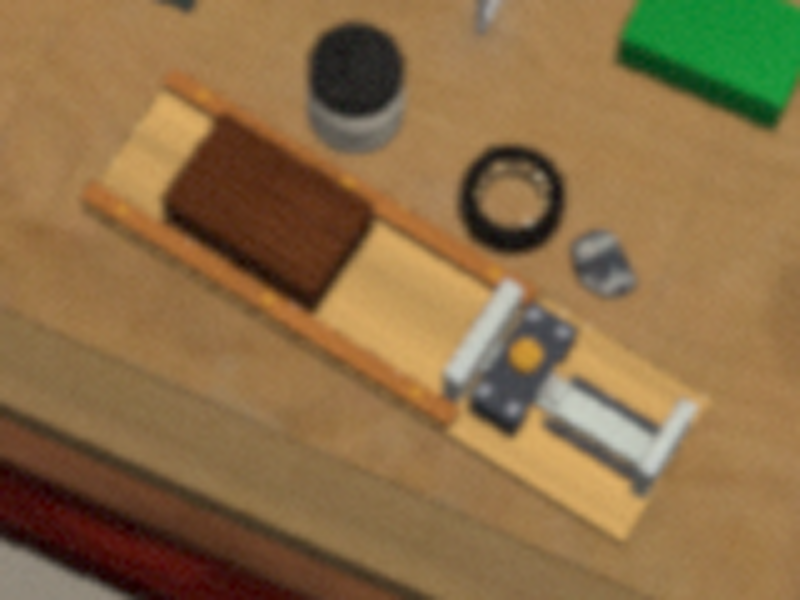

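The crop confirms the brown block in the channel at about crop (270,210), with the stop plate at (485,340), the knob at (527,355) and the thumb plate at (668,440). Measured poses:
- **Jig y axis:** about (0.148, 0.989).
- **Thumb plate centre:** about (487, -104).
- **Stop plate:** about (503, 7).
- **Block:** about (522, 142).

I'll close the fingers and move over.

>>> {"name": "play_rows", "arguments": {
  "grip": [0,0,0,0,0],
  "offset": [
    [-28,-30,0],
    [-56,-60,0],
    [-84,-90,0],
    [-112,-120,0],
    [-140,-150,0]
  ],
  "turn": [-0.05,-0.1,-0.15,-0.2,-0.2]
}}

```text
t: 0.52
eef_pos: [276.1, 350.2, 205.0]
ee_rot: [0.072, 0.997, -0.0, -0.0]
force: [-0.1, -0.3, -0.0]
gripper_width: 64.0
grip_force: 0.0
```

>>> {"name": "play_rows", "arguments": {
  "grip": [0,0,0,0,0],
  "offset": [
    [-20,-34,0],
    [-40,-68,0],
    [-60,-102,0],
    [-80,-136,0],
    [-100,-170,0]
  ],
  "turn": [0,0,0,0,0]
}}

```text
t: 0.93
eef_pos: [350.1, 167.5, 205.4]
ee_rot: [0.073, 0.997, 0.0, 0.0]
force: [1.6, 0.1, -0.3]
gripper_width: 30.5
grip_force: 0.0
```

>>> {"name": "play_rows", "arguments": {
  "grip": [0,0,0,0,0],
  "offset": [
    [-20,-34,0],
    [-40,-68,0],
    [-60,-102,0],
    [-80,-136,0],
    [-100,-170,0]
  ],
  "turn": [0,0,0,0,0]
}}

```text
t: 1.35
eef_pos: [424.2, -15.4, 205.4]
ee_rot: [0.074, 0.997, 0.0, -0.0]
force: [0.6, -0.2, 0.4]
gripper_width: 0.6
grip_force: 0.0
```

>>> {"name": "play_rows", "arguments": {
  "grip": [0,0,0,0,0],
  "offset": [
    [-20,-34,0],
    [-40,-68,0],
    [-60,-102,0],
    [-76,-116,0],
    [-76,-116,0]
  ],
  "turn": [0,0,0,0,0]
}}

```text
t: 1.77
eef_pos: [484.8, -143.5, 204.7]
ee_rot: [0.075, 0.997, -0.001, 0.001]
force: [0.2, 0.3, -0.7]
gripper_width: 0.5
grip_force: 0.0
```

>>> {"name": "play_rows", "arguments": {
  "grip": [0,0,0,0,0],
  "offset": [
    [0,0,30],
    [0,0,60],
    [1,0,90],
    [2,0,115],
    [3,0,125]
  ],
  "turn": [0,0,0,0,0]
}}

```text
t: 2.18
eef_pos: [476.0, -136.5, 77.0]
ee_rot: [0.073, 0.997, 0.002, -0.004]
force: [-0.3, 0.2, 0.4]
gripper_width: 0.7
grip_force: 0.0
```

```bash
python3 - <<'E'
from h import *
o=get_obs(); print(o["eef_pos"],o["ee_rot"])
w=get_image("wrist"); cv2.imwrite("pics/w1.png",w["frame"][...,::-1]); print(w["K"])
im=get_image("top"); F=im["frame"]
cv2.imwrite("pics/t1.png",cv2.resize(F[225:345,270:450,::-1],None,fx=4,fy=4,interpolation=cv2.INTER_CUBIC))
E
```

```text
[ 475.99173823 -136.47249359   76.97598672] [ 0.07305872  0.99732027  0.00154634 -0.00350749]
[[371.64829954   0.         327.58403458]
 [  0.         371.64829954 241.12755265]
 [  0.           0.           1.        ]]
```

View pics/w1.png

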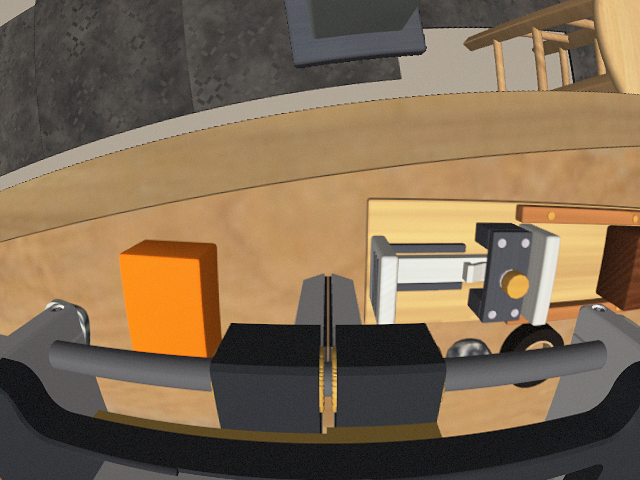

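The wrist view shows the closed fingertips at (328,275), between the orange look-alike (right edge at 217) and the thumb plate (372–397, rows 236–325), clear of both. I'll descend now.

>>> {"name": "play_rows", "arguments": {
  "grip": [0,0,0,0,0],
  "offset": [
    [0,0,20],
    [0,0,40],
    [0,0,48],
    [0,0,48],
    [0,0,48]
  ],
  "turn": [0,0,0,0,0]
}}

```text
t: 2.7
eef_pos: [479.9, -138.7, 33.1]
ee_rot: [0.073, 0.997, -0.0, 0.0]
force: [0.7, -0.1, -0.6]
gripper_width: 0.2
grip_force: 0.0
```

>>> {"name": "play_rows", "arguments": {
  "grip": [0,0,0,0,0],
  "offset": [
    [-1,8,0],
    [-1,16,0],
    [-1,24,0],
    [-2,32,0],
    [-2,40,0]
  ],
  "turn": [0,0,0,0,0]
}}

```text
t: 3.12
eef_pos: [487.2, -102.2, 33.6]
ee_rot: [0.071, 0.997, -0.004, 0.0]
force: [-6.9, -25.4, 3.3]
gripper_width: 0.2
grip_force: 14.3
```

Pushing took 25 N, more than expected, so I'll look before going on.

```bash
python3 - <<'E'
from h import *
o=get_obs(); print(o["eef_pos"],o["ee_rot"],o["force"],o["torque"])
w=get_image("wrist"); cv2.imwrite("pics/w2.png",w["frame"][...,::-1])
print(get_obs()["force"])
E
```

```text
[ 487.18190975 -102.22027973   33.61158284] [ 7.10979671e-02  9.97462714e-01 -3.63342629e-03  1.04931173e-04] [ -6.88487966 -25.41165725   3.28076668] [-4.60126929  1.22015493 -0.02055323]
[ -3.46862065 -10.42787873   2.4886421 ]
```

View pics/w2.png

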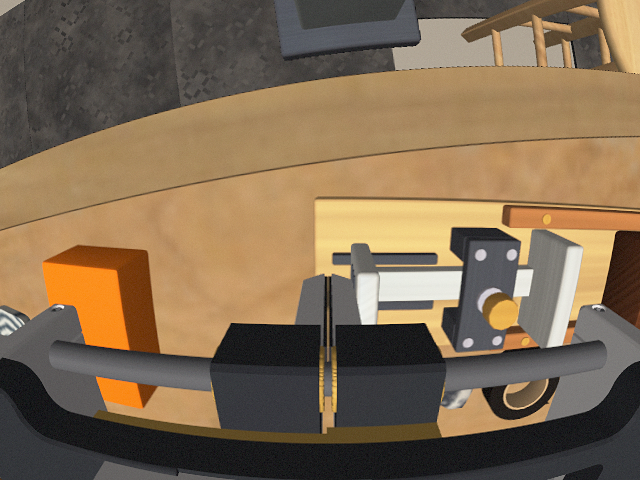

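The force was a transient and has already fallen to 10 N. The slide is moving: the gap between thumb plate and bridge has shrunk, and the pin has risen on its ramp at (497,308). I'll continue more gently.

>>> {"name": "play_rows", "arguments": {
  "grip": [0,0,0,0,0],
  "offset": [
    [0,5,0],
    [0,10,0],
    [0,15,0],
    [0,20,0],
    [0,24,0]
  ],
  "turn": [0,0,0,0,0]
}}

```text
t: 3.58
eef_pos: [490.8, -76.8, 33.5]
ee_rot: [0.072, 0.997, -0.002, 0.0]
force: [-2.2, -6.9, 4.4]
gripper_width: 0.5
grip_force: 3.5
```

>>> {"name": "play_rows", "arguments": {
  "grip": [0,0,0,0,0],
  "offset": [
    [0,3,0],
    [0,6,0],
    [0,9,0],
    [0,10,0],
    [0,10,0]
  ],
  "turn": [0,0,0,0,0]
}}

```text
t: 4.0
eef_pos: [492.2, -67.0, 33.5]
ee_rot: [0.072, 0.997, -0.002, 0.0]
force: [-3.5, -7.4, 3.1]
gripper_width: 0.1
grip_force: 3.5
```

Travel is about 55 mm. I'll push gently until I feel the end stop, to be sure it is fully in.

>>> {"name": "play_rows", "arguments": {
  "grip": [0,0,0,0,0],
  "offset": [
    [0,1,0],
    [0,2,0],
    [0,3,0],
    [0,3,0],
    [0,3,0]
  ],
  "turn": [0,0,0,0,0]
}}

```text
t: 4.42
eef_pos: [492.5, -65.4, 33.6]
ee_rot: [0.072, 0.997, -0.003, 0.0]
force: [-3.2, -10.1, 4.2]
gripper_width: 0.6
grip_force: 5.2
```

```bash
python3 - <<'E'
from h import *
im=get_image("top"); P=depth_pts(im); print(get_obs()["force"])
u=np.array([.1475,.989])
m=np.zeros(P.shape[:2],bool); m[235:335,250:392]=1
q=P[m&(P[...,2]>49)&(P[...,2]<58)]; 
q=q[(abs((q[:,:2]-[503,7])@[.989,-.1475])<36)]; s=(q[:,:2]-[502.75,6.76])@u-56
print(np.histogram(s,np.arange(-130,140,10)))
E
```

```text
[-2.82252334 -9.72705544  4.05589454]
(array([ 0,  0,  0,  0,  0,  0,  0,  0,  0,  0,  0,  0,  0,  0,  0,  0,  0,
        6, 57, 62, 65, 67, 60, 54, 59, 71]), array([-130, -120, -110, -100,  -90,  -80,  -70,  -60,  -50,  -40,  -30,
        -20,  -10,    0,   10,   20,   30,   40,   50,   60,   70,   80,
         90,  100,  110,  120,  130]))
```

The TCP has advanced 74 mm less the 18 mm gap, so travel is about 56 mm. The force is now rising with little motion, so it is at the end stop. I'll release it.

>>> {"name": "play_rows", "arguments": {
  "grip": [0,0,0,0,0],
  "offset": [
    [0,-10,0],
    [0,-22,0],
    [0,-35,0],
    [0,-48,0],
    [0,-60,0]
  ],
  "turn": [0,0,0,0,0]
}}

```text
t: 4.88
eef_pos: [484.1, -122.5, 32.7]
ee_rot: [0.073, 0.997, 0.0, 0.0]
force: [0.5, -0.6, -0.6]
gripper_width: 0.3
grip_force: 0.0
```

>>> {"name": "play_rows", "arguments": {
  "grip": [0,0,0,0,0],
  "offset": [
    [0,0,-20],
    [0,0,-50],
    [0,0,-80],
    [0,0,-110],
    [0,0,-140]
  ],
  "turn": [0,0,0,0,0]
}}

```text
t: 5.3
eef_pos: [483.7, -122.0, 173.9]
ee_rot: [0.073, 0.997, 0.001, 0.0]
force: [1.2, -0.2, -0.2]
gripper_width: 0.5
grip_force: 0.0
```

```bash
python3 - <<'E'
from h import *
w=get_image("wrist"); cv2.imwrite("pics/w3.png",w["frame"][...,::-1])
print(get_obs()["force"])
E
```

```text
[ 1.88928889 -0.6990207   3.09045987]
```

View pics/w3.png

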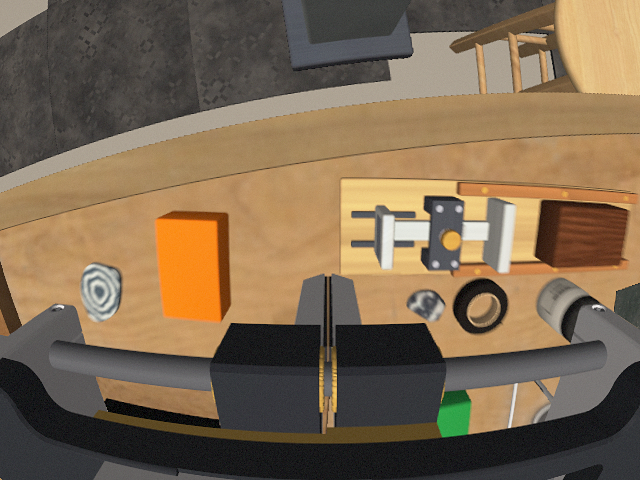

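The wrist view shows the slide at rest on its pin: thumb plate at (384,237), stop plate at (499,235). There is a clear gap to the block at (580,235). Next I'll cross over to the block's outer end.

>>> {"name": "play_rows", "arguments": {
  "grip": [0,0,0,0,0],
  "offset": [
    [0,36,0],
    [0,72,0],
    [0,108,0],
    [0,144,0],
    [0,180,0]
  ],
  "turn": [0,0,0,0,0]
}}

```text
t: 5.77
eef_pos: [510.2, 57.6, 172.5]
ee_rot: [0.074, 0.997, 0.0, 0.0]
force: [0.3, 0.8, 0.6]
gripper_width: 0.3
grip_force: 0.0
```

>>> {"name": "play_rows", "arguments": {
  "grip": [0,0,0,0,0],
  "offset": [
    [0,36,0],
    [0,72,0],
    [0,108,0],
    [0,144,0],
    [0,173,0]
  ],
  "turn": [0,0,0,0,0]
}}

```text
t: 6.18
eef_pos: [535.4, 229.9, 172.3]
ee_rot: [0.073, 0.997, 0.001, -0.0]
force: [1.1, 0.4, -0.2]
gripper_width: 0.3
grip_force: 0.0
```

>>> {"name": "play_rows", "arguments": {
  "grip": [0,0,0,0,0],
  "offset": [
    [0,0,10],
    [0,0,35],
    [0,0,60],
    [0,0,70],
    [0,0,70]
  ],
  "turn": [0,0,0,0,0]
}}

```text
t: 6.6
eef_pos: [533.1, 225.8, 99.5]
ee_rot: [0.074, 0.997, -0.001, -0.003]
force: [-0.7, 0.1, 0.0]
gripper_width: 0.4
grip_force: 0.0
```

```bash
python3 - <<'E'
from h import *
w=get_image("wrist"); cv2.imwrite("pics/w4.png",w["frame"][...,::-1])
im=get_image("top"); P=depth_pts(im); F=im["frame"]; hsv=cv2.cvtColor(F,cv2.COLOR_RGB2HSV)
u=np.array([.1475,.989]); n=np.array([.989,-.1475])
m=np.zeros(P.shape[:2],bool); m[235:335,250:392]=1
m&=(P[...,2]>47)&(P[...,2]<58)
q=P[m]; s=(q[:,:2]-[502.75,6.76])@u-56; x=(q[:,:2]-[502.75,6.76])@n
k=abs(x)<40; print(np.histogram(s[k],np.arange(-60,180,8)))
o=get_obs(); d=np.array(o["eef_pos"][:2])-[502.75,6.76]; print(o["eef_pos"],"tcp local",d@n,d@u-56)
E
```

```text
(array([ 0,  0,  0, 31, 49,  2,  0,  0,  0,  0,  0, 42, 52, 53, 56, 49, 50,
       49, 45, 56, 55, 57, 51, 28,  0,  0,  0,  0,  0]), array([-60, -52, -44, -36, -28, -20, -12,  -4,   4,  12,  20,  28,  36,
        44,  52,  60,  68,  76,  84,  92, 100, 108, 116, 124, 132, 140,
       148, 156, 164, 172]))
[535.81393376 226.43877204 102.71068393] tcp local 0.2976116169855691 166.13923578137576
```

View pics/w4.png

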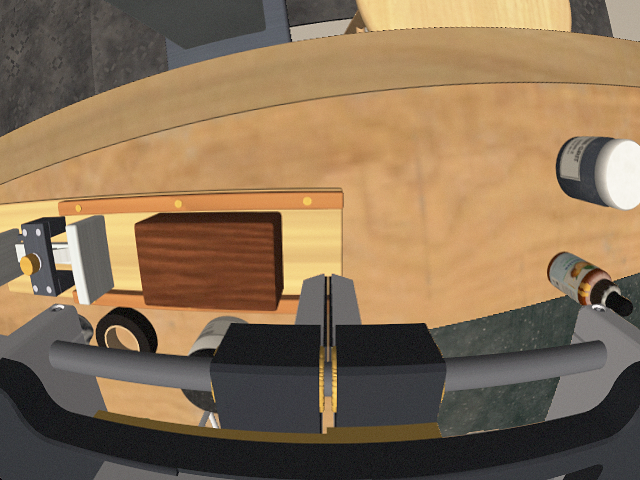

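The fingertips at (328,275) are beyond the block's outer end (column 283), and the jars and dropper are clear. The stop plate spans local -36…-20 (middle position), and the block 29…131. I'll descend.

>>> {"name": "play_rows", "arguments": {
  "grip": [0,0,0,0,0],
  "offset": [
    [0,0,20],
    [0,0,40],
    [0,0,60],
    [0,0,68],
    [0,0,68]
  ],
  "turn": [0,0,0,0,0]
}}

```text
t: 7.12
eef_pos: [535.2, 226.4, 34.0]
ee_rot: [0.074, 0.997, -0.0, -0.001]
force: [-1.0, 0.6, -0.2]
gripper_width: 0.5
grip_force: 0.0
```

>>> {"name": "play_rows", "arguments": {
  "grip": [0,0,0,0,0],
  "offset": [
    [0,-6,0],
    [0,-12,0],
    [0,-18,0],
    [0,-24,0],
    [0,-30,0]
  ],
  "turn": [0,0,0,0,0]
}}

```text
t: 7.53
eef_pos: [532.0, 197.0, 35.6]
ee_rot: [0.074, 0.997, 0.001, 0.001]
force: [0.6, 2.2, 0.6]
gripper_width: 0.6
grip_force: 0.9
```

>>> {"name": "play_rows", "arguments": {
  "grip": [0,0,0,0,0],
  "offset": [
    [0,-6,0],
    [0,-12,0],
    [0,-18,0],
    [0,-24,0],
    [0,-30,0]
  ],
  "turn": [0,0,0,0,0]
}}

```text
t: 7.95
eef_pos: [526.7, 167.0, 34.5]
ee_rot: [0.073, 0.997, 0.0, 0.0]
force: [1.3, 1.7, 1.8]
gripper_width: 0.6
grip_force: 0.9
```

>>> {"name": "play_rows", "arguments": {
  "grip": [0,0,0,0,0],
  "offset": [
    [0,-2,0],
    [0,-4,0],
    [0,-6,0],
    [0,-8,0],
    [0,-10,0]
  ],
  "turn": [0,0,0,0,0]
}}

```text
t: 8.37
eef_pos: [525.3, 157.6, 34.4]
ee_rot: [0.073, 0.997, 0.0, -0.0]
force: [1.0, 1.3, 1.3]
gripper_width: 0.8
grip_force: 0.8
```

```bash
cat > gap.py <<'E'
from h import *
im=get_image("top"); P=depth_pts(im)
u=np.array([.1475,.989]); n=np.array([.989,-.1475])
m=np.zeros(P.shape[:2],bool); m[235:335,250:392]=1
m&=(P[...,2]>47)&(P[...,2]<58)
hsv=cv2.cvtColor(im["frame"],cv2.COLOR_RGB2HSV)
br=hsv[...,1]>110
o=get_obs()
for nm,k in(("block",m&br),("plate",m&~br)):
    q=P[k]; x=(q[:,:2]-[502.75,6.76])@n; s=((q[:,:2]-[502.75,6.76])@u-56)[abs(x)<34]
    s=s[s>-45]; print(nm,np.percentile(s,[1,5,50,95,99]).round(1))
d=np.array(o["eef_pos"][:2])-[502.75,6.76]; print("tcp",d@n,d@u-56,o["force"])
E
python3 gap.py
```

```text
block [-15.8 -13.   17.7  76.5  81.8]
plate [-32.9 -32.  -25.3  84.9  89.3]
tcp 0.03883206916160258 96.10569615723398 [0.27785171 0.39337293 1.64195103]
```

>>> {"name": "play_rows", "arguments": {
  "grip": [0,0,0,0,0],
  "offset": [
    [0,-1,0],
    [0,-1.5,0],
    [0,-2,0],
    [0,-2.5,0],
    [0,-3,0]
  ],
  "turn": [0,0,0,0,0]
}}

```text
t: 8.83
eef_pos: [524.8, 154.6, 34.4]
ee_rot: [0.073, 0.997, -0.0, -0.0]
force: [0.7, 0.6, 0.9]
gripper_width: 0.0
grip_force: 0.6
```

>>> {"name": "play_rows", "arguments": {
  "grip": [0,0,0,0,0],
  "offset": [
    [0,-0.5,0],
    [0,-1,0],
    [0,-1.5,0],
    [0,-2,0],
    [0,-2,0]
  ],
  "turn": [0,0,0,0,0]
}}

```text
t: 9.25
eef_pos: [524.4, 153.6, 34.5]
ee_rot: [0.074, 0.997, 0.001, -0.0]
force: [-0.1, 5.7, 0.3]
gripper_width: 0.2
grip_force: 2.5
```

Force has risen to 5.7 N with the TCP lagging, so the block is against the plate. One small extra nudge will confirm.

>>> {"name": "play_rows", "arguments": {
  "grip": [0,0,0,0,0],
  "offset": [
    [0,-0.5,0],
    [0,-1,0],
    [0,-1,0],
    [0,-1,0],
    [0,-1,0]
  ],
  "turn": [0,0,0,0,0]
}}

```text
t: 9.67
eef_pos: [524.4, 153.5, 34.5]
ee_rot: [0.074, 0.997, 0.002, -0.0]
force: [-0.1, 7.0, -0.1]
gripper_width: 0.1
grip_force: 3.6
```

>>> {"name": "play_rows", "arguments": {
  "grip": [0,0,0,0,0],
  "offset": [
    [0,3,0],
    [0,8,0],
    [0,20,0],
    [0,35,0],
    [0,50,0]
  ],
  "turn": [0,0,0,0,0]
}}

```text
t: 10.08
eef_pos: [532.1, 201.8, 34.5]
ee_rot: [0.074, 0.997, -0.0, 0.0]
force: [-0.2, 0.0, 0.4]
gripper_width: 0.6
grip_force: 0.0
```

>>> {"name": "play_rows", "arguments": {
  "grip": [0,0,0,0,0],
  "offset": [
    [0,0,-10],
    [0,0,-30],
    [0,0,-60],
    [0,0,-80],
    [0,0,-80]
  ],
  "turn": [0,0,0,0,0]
}}

```text
t: 10.5
eef_pos: [535.0, 201.9, 119.5]
ee_rot: [0.073, 0.997, 0.001, 0.004]
force: [0.3, -0.5, 0.4]
gripper_width: 0.5
grip_force: 0.0
```

```bash
python3 gap.py; python3 - <<'E'
from h import *
w=get_image("wrist"); cv2.imwrite("pics/w5.png",w["frame"][...,::-1])
im=get_image("top"); F=im["frame"]
cv2.imwrite("pics/t5.png",cv2.resize(F[225:345,240:400,::-1],None,fx=5,fy=5,interpolation=cv2.INTER_CUBIC))
E
```

```text
block [-16.4 -12.8  31.   73.7  78.5]
plate [-32.1 -31.6 -25.6 -18.4 -17.9]
tcp 1.7608778321125498 141.16199187465597 [ 0.44741397 -0.70862841 -0.23382444]
```

View pics/w5.png

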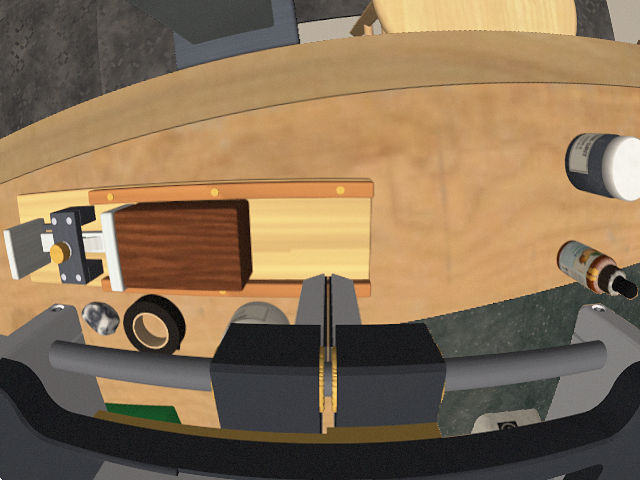

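View pics/t5.png

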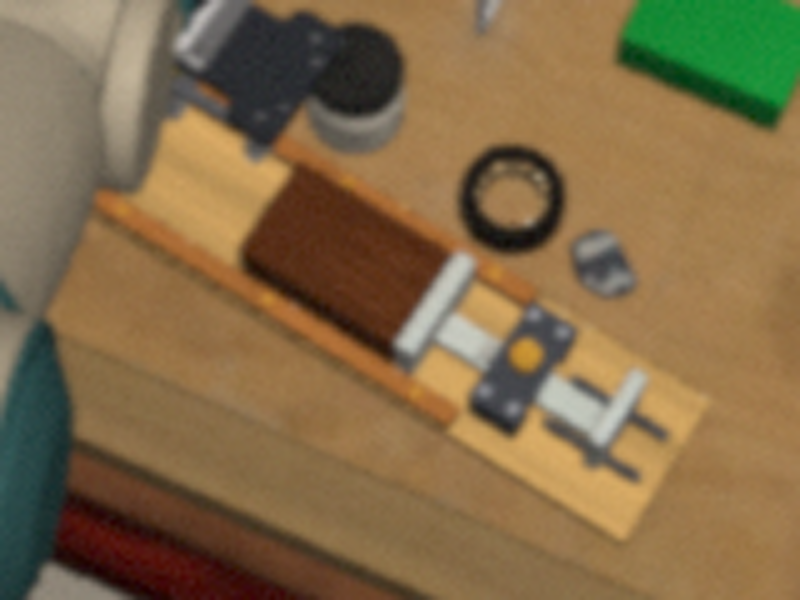

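Both views show the block touching the stop plate (wrist column 120; top crop (430,310)). The slide is at its middle on the pin, the bystanders have not moved, and the robot is clear. I'll let the arm settle and hand in.

>>> {"name": "play_rows", "arguments": {
  "grip": [0,0,0,0,0],
  "offset": [
    [0,0,-10],
    [0,0,-10],
    [0,0,-10],
    [0,0,-10],
    [0,0,-10]
  ],
  "turn": [0,0,0,0,0]
}}

```text
t: 11.07
eef_pos: [531.5, 201.0, 123.9]
ee_rot: [0.073, 0.997, -0.0, -0.0]
force: [0.4, -0.2, -0.8]
gripper_width: 0.5
grip_force: 0.0
```

```bash
python3 -c "
from rig import close_job; print(close_job())"
```

```text
the job is handed in; nothing more can be done
None
```

I handed the job in at about 11 s: the slide was pushed fully in and let go to rest on its stop pin at the middle, the brown block was pushed up against the stop plate, and the arm was clear of everything; the hand-in returned no verdict.

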